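# Clear the contact-test plate and hold its cam lift up

### The arm

A 6-joint arm with a two-finger parallel gripper is mounted at the origin on the work surface. World frame = base frame: x ahead of the robot, y to its left, z up, the work surface at z = 0. Lengths are in m, angles in rad, forces in N, time in s.
With the tool pointing down it reaches from about 0.375 to 0.825 m from the base axis. Payload 5.5 kg.
Tool frame: the origin (TCP) lies at the very end of the fingers, on their centre line; the grasp point (between the pads) lies 19 mm behind it; z points along the fingers, y is the line along which they close (so a half turn about z gives the same grasp; the last joint's range is limited). The gripper opens to 85 mm and grips with 20 to 120 N. Pads are 22 mm wide; open, the fingers measure 114 mm over their backs; the gripper's body (76 mm by 85 mm) begins 54 mm behind the grasp point. The pads swing forward as they close: fully open they stand 13 mm farther back than shut.
Start: joints at [-1.241, 0.314, -0.047, 1.21, 0, 1.571], TCP at [0.194, -0.568, 0.231] pointing down, gripper open.
Joint ranges: [-2.67, 2.67], [-0.69, 1.73], [-1.03, 1.25], [-2.08, 2.16], [-1.42, 1.45], [-3.14, 3.14]. Speed limits (rad/s): [2.39, 2.39, 3.01, 3.14, 3.14, 3.14].

### API

Orientations are given as [roll, pitch, yaw] about the fixed x, y, z axes, in that order (R = Rz(yaw) Ry(pitch) Rx(roll)).
In Python, from plant import bot gives the robot as it stands. The module is installed in compiled form; this text tells all that it offers.
- The arm moves only by the tool carry_out, never from a script. Its argument "series" is a list of rows, each a list of 6 numbers: the shift along the tool's x, y, z in units of 2 cm (1.0 is 2 cm), then the turn, a rotation vector about the tool's x, y, z in units of 1.5 rad (1.0 is 1.5 rad). A call has 1 to 8 rows; each row shifts and turns the commanded pose from where the row before left it, along the tool's axes as they then stand; what a row does not reach is not made up. A row lasts 1/12 s, in which the tool goes at most 41.7 mm and 7.16 degrees, less where a joint would pass 70% of its speed; a pose out of reach is approached as far as the arm can. A call with a number of a shift or a turn outside -1 to 1 is refused whole. A call with a gripper value outside its range is refused whole. "claw" is the gripper's target within -1 to 1 (shut at 1, half-way at 0, fully open at -1), set as the call begins (left out, the last holds). The fingers move at their own pace and stop on an object; "squeeze" is the grip in N (left out, the last holds). Time passes only in rows, so rows that do not move let the fingers close. It gives the time, the measured TCP pose, the force, the opening and the grip force at its end, in the units of the state.
- bot.get_obs(): the state, without advancing time (a new reading comes with each control period).
- bot.capture(name): name is "scene" or "top"; returns the picture (400x640x3 uint8, red, green, blue); there is no depth.
- bot.camera_info(name): a dict with "K" (3x3 intrinsics, pixels), "R" (3x3) and "t" (3): a world point X has camera coordinates R X + t. Camera axes: x right, y down, z forward; pixel columns grow to the right and rows downward; lengths in m; the calibration is good to about 2 mm. A picture is of the moment at which its call begins. camera_info takes no time and is no camera call.
- bot.job_done(): hands the job in; it is judged then, once.
Trained networks look in the newest picture that a camera, given by its name, has taken for a name from the list of things; names that differ only in an ending like _2 or _b are one class to them, and where a whole thing is asked for, a point or a joint stands for the part that bears it (a point fixed in the world has none). Each returns a list of dicts, best first, with "conf" (0 to 1); they miss things now and then, are a little off and sometimes report something else, mostly with a low value. They report only what shows in the picture. A call takes as long as a camera call. They do not tell look-alikes from the thing itself.
- bot.look_for(camera, target): "location" ([x, y, z] in m, in the coordinates of the camera as it stood for that picture, good to about 4 mm: the middle of the surface that is visible of it).
- bot.masks_of(camera, target): "pixels" (400x640 bool, what is visible of it).
The state is a dict: "time_s": time; "qpos": joint angles; "qd": joint speeds; "tau": joint torques, N m; "tcp_pos": TCP position; "tcp_rot": TCP orientation; "ft_force": force on the tool from outside, world axes, zero at the start; "wrist_torque": the same for the moment, N m; "opening": finger opening in m; "gripper_force": force on a finger pad.
Only numpy, scipy, OpenCV 4.12 (cv2) and the standard library are available. Lean on these libraries where they do the work, as an engineer would, in place of code of your own. Each camera call takes 0.05 s, during which the arm holds its last target. There are 200 camera calls.

### The job

Use the scraper block to wipe all four copper chips off the lift's metal plate into the white catch tray at its end, without the gripper touching the chips, and with the plate still lowered. Set the scraper down on the bench, clear of the lift, then swing the cam lever to its highest lift point, where the lever stands straight up and the plate meets the two graphite rods, and hold it there with the gripper: it springs back if let go, so finish while still holding it. Leave the bottle, the beaker and the power supply where they are.

Things in the scene. Friction and masses are not known exactly. Their poses are not given: they have to be found in the camera images.
- rig: The contact-test lift, bolted to the bench: grey base, lift plate, electrode holder, catch tray. Its origin is on the bench (z = 0) under the plate's centre; x runs across the plate, y along it, from the catch tray towards the lever end; z up. The base slab is 12 mm thick and spans x -60 to 80, y -100 to 115 mm.
- rod_tips (a point): Midway between the lower tips of two fixed upright graphite rods, 8 mm thick, at rig x -20 and 20, y 80, z 92 mm (92 mm above the bench). They hang from a black arm along rig x (x -36 to 80, y 71 to 89, z 130 to 144, brass terminals up to z 156), carried by a steel post at x 66, y 80, 150 mm tall.
- plate_top (a point): Centre of the upper face of the bare aluminium lift plate, 100 mm (rig x) by 200 mm (rig y), 6 mm thick, with no rims, axes as the rig's. The face is 84 mm above the bench when lowered and 92 mm at the highest lift, where it meets the graphite rods.
- tray_floor (a point): Centre of the floor (4 mm above the bench) of the white plastic catch tray fixed to the lift: open top, outside 180 mm (rig x) by 105 mm (rig y), walls 32 mm tall and 4 mm thick. It lies at the plate's -y end, rig y -206 to -101, so what is pushed over that end of the plate drops into it.
- lever (a joint): Angle of the cam lever about its level shaft, in rad. 0 = resting on its lower stop (plate lowered, lever leaning towards rig -x, 1.00 rad short of upright); it grows as the lever is swung up; 1.00 = straight up, the highest lift; beyond that the plate sinks again, to the upper stop at 1.7. A spring always pulls it back to 0 with about 0.35 to 0.45 N m (some 5 N at the hand bar at the top).
- lever_grip (a point): Middle of the lever's hand bar: a black round bar 16 mm thick, level and parallel to rig y, 80 mm long (38 mm free either side of this point), joined to the lever's arm at its inner (-y) end. Its axis is 90 mm from the shaft axis and 93 mm above the bench when lowered, 134 mm at the top. It turns with the lever: tilt the grip along with it, or grip lightly and let it turn.
- lever_axis (a point): Point on the lever's shaft axis (along rig y, 44 mm above the bench), level in y with lever_grip: the hand bar travels on a 90 mm circle about it, in the vertical plane along rig x, from (rig) -x towards +x over the top.
- scraper_mid (a point): Centre of the loose scraper block, 30 mm above its underside. It stands upright on its blade, long way along its own x: a grey plastic block 116 mm (x) by 26 mm (y) by 42 mm tall on a steel blade 120 mm by 16 mm by 18 mm tall, 60 mm tall in all, 0.18 to 0.35 kg. Grasped across its 26 mm.
- chip0_mid (a point): Centre of a loose copper chip, a small flat offcut 12 by 22 mm and 9 mm thick, 19 g, lying on the lift plate in the half nearer the tray (rig y -90 to -6, x within 45 mm of the middle).
- chip1_mid (a point): Centre of a loose copper chip, a small flat offcut 13 by 22 mm and 9 mm thick, 19 g, lying on the lift plate in the half nearer the tray (rig y -90 to -6, x within 45 mm of the middle).
- chip2_mid (a point): Centre of a loose copper chip, a small flat offcut 14 by 22 mm and 9 mm thick, 19 g, lying on the lift plate in the half nearer the tray (rig y -90 to -6, x within 45 mm of the middle).
- chip3_mid (a point): Centre of a loose copper chip, a small flat offcut 15 by 22 mm and 9 mm thick, 19 g, lying on the lift plate in the half nearer the tray (rig y -90 to -6, x within 45 mm of the middle).
- reagent: Bystander: brown reagent bottle, 64 mm across, 150 mm tall; origin at the centre of its underside. Leave alone.
- beaker: Bystander: small glass beaker, 68 mm across, 85 mm tall; origin at the centre of its underside. Leave alone.
- supply: Bystander: dark power supply with a yellow front, 200 by 150 mm and 104 mm tall, 3 kg; origin at the centre of its underside. Leave alone.
Not all that is in view belongs to the job. Of the things that look like the part that bears scraper_mid, the middle-sized one is meant.

How it is judged:
By the outcome, as a careful person would: the job done as asked, in the order asked, and still so for the second after the job is handed in, while the arm keeps its last pose, push and grip.
It also fails if it takes over 59 s, if anything falls off the work surface, if the arm or the gripper's body presses on something with over 40 N, if the wrist force passes 120 N, or if a joint passes its speed limit or range.

## Working session

There is one attempt and no reset: what is moved stays moved. The work goes in short steps, Python scripts to look and compute and a tool call to move; the robot and the scene stay as the last step left them, time stands still between calls to the robot, and variables do not carry over. Pictures are saved under pics/ and viewed, at most 10 in all, crops included, and the job is handed in when it is done.

Besides the shell and the picture viewer there is one more tool, called after "Request:" by a JSON object that holds its "fn" and its "kwargs", one argument or row to a line. carry_out: Moves the arm, as the interface text tells. Its arguments: {"type":"object","properties":{"series":{"type":"array","items":{"type":"array","items":{"type":"number","minimum":-1,"maximum":1}}},"claw":{"type":"number"},"squeeze":{"type":"number"}},"required":["series"]}

```bash
mkdir -p pics
cat > h.py <<'E'
import numpy as np, cv2
from plant import bot
def save(cam,name):
    im=bot.capture(cam); cv2.imwrite(f'pics/{name}.png',im[:,:,::-1]); return im
def w(cam,p):
    c=bot.camera_info(cam); return np.array(c['R']).T@(np.array(p)-np.array(c['t']))
def ray(cam,u,v,z):
    c=bot.camera_info(cam);R=np.array(c['R']);t=np.array(c['t'])
    o=-R.T@t; d=R.T@np.linalg.inv(c['K'])@[u,v,1.]
    return o+d*(z-o[2])/d[2]
def proj(cam,X):
    c=bot.camera_info(cam);p=np.array(c['K'])@(np.array(c['R'])@np.array(X)+np.array(c['t'])); return p[:2]/p[2]
E
python3 - <<'E'
from h import *
a=save('scene','s1');b=save('top','t1')
np.set_printoptions(precision=3,suppress=True)
for n in ['plate_top','scraper_mid','lever_grip','tray_floor','chip0_mid','reagent','beaker','supply']:
    for c in ['top','scene']:
        for d in bot.look_for(c,n)[:5]: print(n,c,round(d['conf'],2),w(c,d['location']))
for c in ['top','scene']:
    i=bot.camera_info(c);print(c,-np.array(i['R']).T@i['t'])
o=bot.get_obs();print(o['time_s'],o['tcp_pos'],o['tcp_rot'],o['opening'])
E
```

```text
plate_top top 0.71 [0.58  0.012 0.081]
plate_top scene 0.88 [0.589 0.002 0.081]
plate_top scene 0.3 [0.566 0.15  0.088]
scraper_mid top 0.86 [ 0.486 -0.381  0.066]
scraper_mid top 0.71 [ 0.504 -0.509  0.045]
scraper_mid top 0.67 [ 0.299 -0.423  0.088]
scraper_mid scene 0.82 [ 0.515 -0.513  0.043]
scraper_mid scene 0.79 [ 0.502 -0.39   0.061]
scraper_mid scene 0.64 [ 0.322 -0.421  0.085]
lever_grip top 0.67 [0.566 0.155 0.096]
lever_grip scene 0.82 [0.563 0.15  0.089]
lever_grip scene 0.64 [0.77  0.185 0.05 ]
lever_grip scene 0.27 [ 0.601 -0.043  0.013]
tray_floor top 0.94 [ 0.57  -0.039  0.031]
tray_floor scene 0.61 [ 0.595 -0.045  0.01 ]
reagent top 0.84 [ 0.678 -0.326  0.1  ]
reagent scene 0.63 [ 0.7   -0.335  0.096]
beaker top 0.58 [0.789 0.182 0.039]
beaker scene 0.87 [0.772 0.186 0.053]
supply top 0.88 [0.409 0.518 0.102]
supply scene 0.6 [0.445 0.51  0.101]
top [0.4   0.029 1.616]
scene [ 1.149 -0.245  1.158]
0.9 [ 0.194 -0.568  0.231] [ 3.142 -0.     0.33 ] 0.08531342439900584
```

View pics/t1.png

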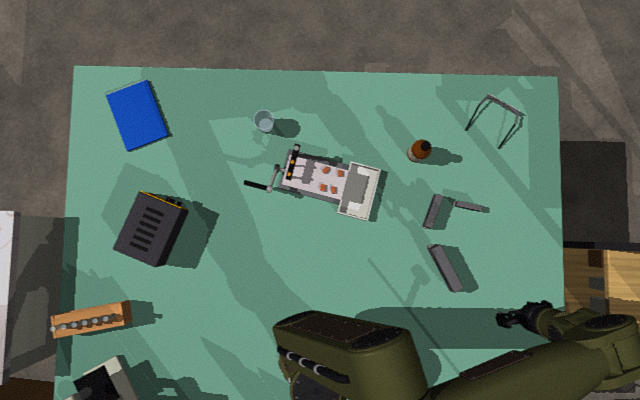

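View pics/s1.png

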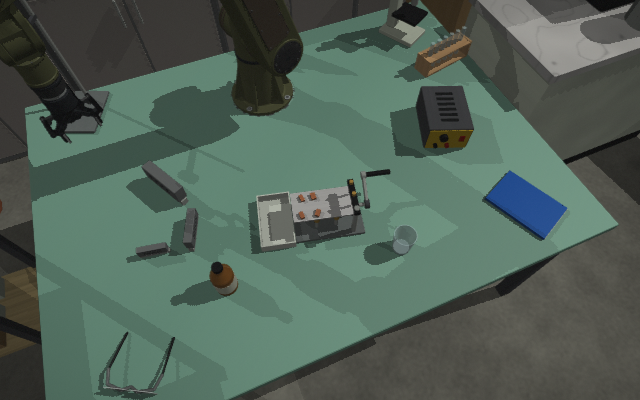

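The top view shows the rig at about (330,185), with the tray to its right and the lever to its left. Three scraper-like blocks sit at (436,210), (446,267) and (472,207). The middle-sized one is at (436,210). The chips are at about (325,170), (341,173), (322,188) and (334,188).

Run:
```python
from h import *
np.set_printoptions(precision=4,suppress=True)
bot.capture('top');bot.capture('scene')
import pickle
S={}
for n,zs in [('tray_floor',.032),('plate_top',.084),('scraper_mid',.06),('chip0_mid',.093),('lever_grip',.1)]:
  for c in ['top','scene']:
    for k,d in enumerate(bot.masks_of(c,n)[:6]):
        m=d['pixels'].astype(np.uint8); S[(n,c,k)]=m
        r=cv2.minAreaRect(np.argwhere(m)[:,::-1].astype(np.float32))
        p=np.array([ray(c,u,v,zs)[:2] for u,v in cv2.boxPoints(r)]) 
        e=[p[1]-p[0],p[2]-p[1]]
        print(n,c,k,round(d['conf'],2),m.sum(),'px',np.round(r[0]),'ctr',p.mean(0),'len',[round(np.linalg.norm(x),3) for x in e],'yaw',[round(np.degrees(np.arctan2(x[1],x[0])),1) for x in e])
pickle.dump(S,open('S.pkl','wb'))
a=cv2.imread('pics/t1.png')[130:240,230:400];b=cv2.imread('pics/s1.png')[160:260,235:405]
cv2.imwrite('pics/c1.png',cv2.resize(np.vstack([a[:100],b]),None,fx=4,fy=3,interpolation=cv2.INTER_CUBIC) if 0 else np.vstack([cv2.resize(a,None,fx=3,fy=3),cv2.resize(b,None,fx=3,fy=3)])[:600])
```

```text
tray_floor top 0 0.65 4494 px [313. 177.] ctr [0.5947 0.015 ] len [np.float64(0.186), np.float64(0.438)] yaw [np.float64(-14.5), np.float64(-105.3)]
tray_floor top 1 0.25 262 px [267. 182.] ctr [0.5753 0.1686] len [np.float64(0.141), np.float64(0.073)] yaw [np.float64(-62.0), np.float64(-152.4)]
tray_floor scene 0 0.65 5596 px [325. 209.] ctr [0.5798 0.0148] len [np.float64(0.461), np.float64(0.223)] yaw [np.float64(80.0), np.float64(-18.7)]
plate_top top 0 0.7 1587 px [315. 177.] ctr [0.5876 0.0067] len [np.float64(0.1), np.float64(0.201)] yaw [np.float64(-13.4), np.float64(-103.8)]
plate_top scene 0 0.78 1654 px [321. 205.] ctr [ 0.5924 -0.0058] len [np.float64(0.185), np.float64(0.111)] yaw [np.float64(76.0), np.float64(-18.5)]
scraper_mid top 0 0.75 708 px [445. 267.] ctr [ 0.3002 -0.4237] len [np.float64(0.048), np.float64(0.174)] yaw [np.float64(-61.6), np.float64(-151.7)]
scraper_mid top 1 0.67 178 px [468. 205.] ctr [ 0.505  -0.5005] len [np.float64(0.021), np.float64(0.097)] yaw [np.float64(-12.6), np.float64(-101.1)]
scraper_mid top 2 0.57 372 px [433. 211.] ctr [ 0.484  -0.3834] len [np.float64(0.122), np.float64(0.035)] yaw [np.float64(-19.3), np.float64(-108.2)]
scraper_mid scene 0 0.88 782 px [166. 182.] ctr [ 0.3098 -0.4229] len [np.float64(0.051), np.float64(0.221)] yaw [np.float64(133.0), np.float64(27.6)]
scraper_mid scene 1 0.83 518 px [190. 229.] ctr [ 0.5037 -0.3899] len [np.float64(0.142), np.float64(0.041)] yaw [np.float64(163.4), np.float64(62.8)]
lever_grip top 0 0.6 281 px [267. 181.] ctr [0.5691 0.1633] len [np.float64(0.138), np.float64(0.073)] yaw [np.float64(-62.0), np.float64(-152.4)]
lever_grip scene 0 0.83 273 px [368. 183.] ctr [0.5856 0.1524] len [np.float64(0.159), np.float64(0.075)] yaw [np.float64(127.7), np.float64(28.6)]
```

View pics/c1.png

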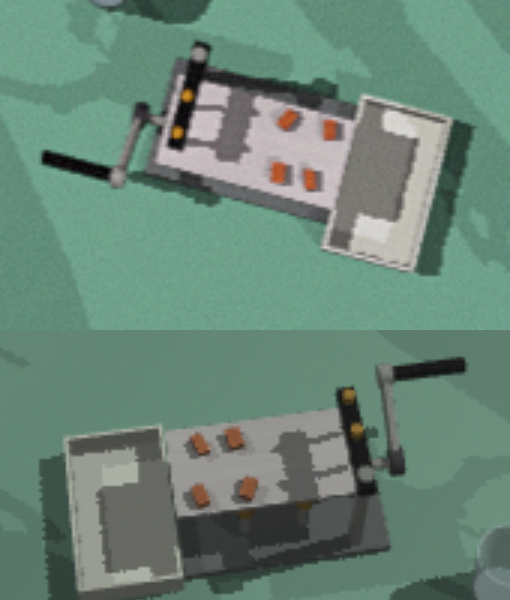

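The crop shows four chips in the tray half of the plate, away from the rods. The lever bar leans toward rig -x, and the tray corners and brass terminals are clear enough to fit the rig pose.

```bash
cat > fit.py <<'E'
from h import *
import pickle
from scipy.optimize import least_squares, minimize
np.set_printoptions(precision=4,suppress=True)
P=[('top',x/3+230,y/3+130,q) for x,y,q in [(365,95,(90,-101,32)),(453,118,(90,-206,32)),(412,272,(-90,-206,32)),(323,248,(-90,-101,32)),(188,96,(20,80,156)),(177,133,(-20,80,156))]]
P+=[('scene',x/3+235,(y-330)/3+160,q) for x,y,q in [(65,437,(-90,-206,32)),(160,427,(-90,-101,32)),(183,582,(90,-101,32)),(78,597,(90,-206,32)),(348,397,(-20,80,156)),(357,430,(20,80,156))]]
def W(p,q):
    c,s=np.cos(p[2]),np.sin(p[2]);q=np.array(q)/1000.
    return np.array([p[0]+c*q[0]-s*q[1],p[1]+s*q[0]+c*q[1],q[2]])
f=lambda p:np.concatenate([proj(c,W(p,q))-[u,v] for c,u,v,q in P])
r=least_squares(f,[.588,.007,-.235],loss='soft_l1');rig=r.x
print('rig',rig,np.degrees(rig[2]),'res',f(rig).reshape(-1,2).tolist())
def inv(X):
    c,s=np.cos(rig[2]),np.sin(rig[2]);d=X[:2]-rig[:2];return np.array([c*d[0]+s*d[1],-s*d[0]+c*d[1]])*1000
for c,u,v,n in [('top',244,182.3,'out'),('top',269.3,190,'in'),('scene',390.3,171,'out'),('scene',362.7,174,'in')]: print('bar',n,c,inv(ray(c,u,v,.093)))
for c in ['top','scene']:
    im=cv2.imread(f'pics/{c[0]}1.png').astype(int);m=((im[:,:,2]-im[:,:,0]>60)).astype(np.uint8)
    n,l,st,ce=cv2.connectedComponentsWithStats(m)
    for k in range(1,n):
        q=inv(ray(c,*ce[k],.091))
        if st[k,4]>8 and abs(q[0])<70 and abs(q[1])<110: print('chip',c,q,st[k,4])
S=pickle.load(open('S.pkl','rb'))
ms={'top':S[('scraper_mid','top',2)],'scene':S[('scraper_mid','scene',1)]}
B=[(x,y,z) for x in(-58,58) for y in(-13,13) for z in(18,60)]+[(x,y,0) for x in(-60,60) for y in(-8,8)]
def cost(p):
    t=0
    for c,m in ms.items():
        h=cv2.convexHull(np.array([proj(c,W(p,q)) for q in B],np.float32)*16)
        k=np.zeros((400,640),np.uint8);big=cv2.fillConvexPoly(k.copy(),np.round(h).astype(np.int32),1,shift=4)
        t+=1-(big&m).sum()/(big|m).sum()
    return t
best=min((minimize(cost,[.488+a,-.388,np.radians(y)],method='Nelder-Mead',options=dict(initial_simplex=[[.488+a,-.388,np.radians(y)],[.498+a,-.388,np.radians(y)],[.488+a,-.378,np.radians(y)],[.488+a,-.388,np.radians(y+8)]])) for a in(0,.008) for y in(-10,-16,-22,-28)),key=lambda r:r.fun)
print('scraper',best.x,np.degrees(best.x[2]),best.fun)
E
python3 fit.py
```

```text
rig [ 0.5896  0.0057 -0.2435] -13.953522548804413 res [[-0.5975926362413588, -1.2331063676615486], [0.02877490431183105, -0.9068314481560549], [0.5424773538680938, -0.8189266254861423], [-0.05039927240193265, -0.8848615464597174], [0.20840189634117223, -1.2558247240150138], [0.5069788914689752, -1.2633090900907291], [-0.7665949981681024, -0.33800808130888527], [0.41206951750990584, -1.374189846518675], [-0.22847904638746286, -2.0137311282757366], [-0.48684558102007713, -1.9737344879833358], [0.05731988210698091, -1.5667942114131677], [-0.22529949426137819, -0.854027479673988]]
bar out top [-79.6872 218.1294]
bar in top [-82.6716 132.8992]
bar out scene [-75.7914 219.4796]
bar in scene [-78.1127 132.2767]
chip top [25.9587 87.071 ] 15
chip top [ 29.6659 -24.1013] 27
chip top [ 30.1847 -71.8048] 27
chip top [-15.3482  87.1844] 14
chip top [-29.4862 -29.5593] 32
chip top [-26.3078 -64.2086] 22
chip scene [-59.6511  91.8565] 9
chip scene [-18.3743  91.5906] 11
chip scene [-27.6043 -32.4525] 26
chip scene [-25.3582 -67.0605] 20
chip scene [ 30.8371 -26.5988] 25
chip scene [ 31.7011 -74.72
[... 774 characters left out ...]
^^^^^^^^^^^^^^^^^^^^^^^^^^^^^^^^^^^^^^^^^^^^^^^^^^^^^^^^^^^^^^^^^^^^^^^^^^^^^^^^^^^^^^^^^^^^^^^^^^^^^^^^^^^^^^^^^^^^^^^^^^^^^^^^^^^^^^^^^^^^^^^^^^^^^^^^^^^^^^
    res = _minimize_neldermead(fun, x0, args, callback, bounds=bounds,
                               **options)
    fxcc = func(xcc)
    fx = function(np.copy(x), *(wrapper_args + args))
  File "fit.py", line 28, in cost
    h=cv2.convexHull(np.array([proj(c,W(p,q)) for q in B],np.float32)*16)
                               ~~~~^^^^^^^^^^
  File "h.py", line 12, in proj
    c=bot.camera_info(cam);p=np.array(c['K'])@(np.array(c['R'])@np.array(X)+np.array(c['t'])); return p[:2]/p[2]
ValueError: time passes only in moves, steps and waits
```

```bash
python3 - <<'E'
s=open('h.py').read()
s=s.replace("def save","CI={c:{k:np.array(v) for k,v in bot.camera_info(c).items() if k in 'KRt'} for c in('top','scene')}\ndef save",1).replace("bot.camera_info(cam)","CI[cam]")
open('h.py','w').write(s)
E
python3 fit.py | grep scraper
python3 - <<'E'
from h import *
o=bot.get_obs();print({k:np.round(v,3).tolist() for k,v in o.items()})
E
```

```text
scraper [ 0.4872 -0.391  -0.3418] -19.58286534717114 0.2405173106273596
{'time_s': 1.5, 'qpos': [-1.241, 0.314, -0.047, 1.21, -0.0, 1.571], 'qd': [-0.0, 0.0, -0.001, 0.0, -0.001, 0.001], 'tau': [-0.0, -53.945, 34.005, 0.002, -0.0, -0.0], 'tcp_pos': [0.194, -0.568, 0.231], 'tcp_rot': [-3.142, 0.0, 0.33], 'ft_force': [-0.154, -0.67, -0.286], 'wrist_torque': [0.025, 0.02, -0.014], 'gripper_force': 0.0, 'opening': 0.085}
```

Request:
{"fn": "carry_out", "kwargs": {
  "series": [
    [0,0,0,0,0,0.075],
    [0,0,0,0,0,0.075],
    [0,0,0,0,0,0.075],
    [0,0,0,0,0,0.075],
    [0,0,0,0,0,0.075],
    [0,0,0,0,0,0.073],
    [0.6,-0.7,0,0,0,0],
    [0.77,-0.95,0,0,0,0]
  ],
  "claw": 0
}}

```text
time_s: 2.17
tcp_pos: [0.2304, -0.5464, 0.2312]
tcp_rot: [3.141, 0.0, -0.345]
ft_force: [0.9, -0.5, 0.6]
opening: 0.0428
gripper_force: 0.0
```

Request:
{"fn": "carry_out", "kwargs": {
  "series": [
    [0.77,-0.95,0.2,0,0,0],
    [0.77,-0.95,0.3,0,0,0],
    [0.77,-0.95,0.4,0,0,0],
    [0.77,-0.95,0.4,0,0,0],
    [0.77,-0.95,0.4,0,0,0],
    [0.77,-0.95,0.4,0,0,0],
    [0.77,-0.95,0.4,0,0,0],
    [0.77,-0.95,0.4,0,0,0]
  ]
}}

```text
time_s: 2.83
tcp_pos: [0.3992, -0.4432, 0.173]
tcp_rot: [3.142, -0.0, -0.342]
ft_force: [0.5, 0.0, 0.6]
opening: 0.0426
gripper_force: 0.0
```

Request:
{"fn": "carry_out", "kwargs": {
  "series": [
    [0.77,-0.95,0.3,0,0,0],
    [0.77,-0.95,0.2,0,0,0],
    [0.77,-0.95,0.1,0,0,0],
    [0.6,-0.7,0,0,0,0],
    [0,0,0,0,0,0],
    [0,0,0,0,0,0]
  ]
}}

```text
time_s: 3.33
tcp_pos: [0.4775, -0.396, 0.1611]
tcp_rot: [3.141, 0.0, -0.34]
ft_force: [-0.2, -1.1, 0.1]
opening: 0.0428
gripper_force: 0.0
```

```bash
python3 - <<'E'
from h import *
save('scene','s2')
o=bot.get_obs();print(o['tcp_pos'],o['tcp_rot'],o['opening'],o['ft_force'],o['time_s'])
t=np.array([.488,-.390,.027])
y=o['tcp_rot'][2];d=t-o['tcp_pos'];print(y,np.array([np.cos(y)*d[0]+np.sin(y)*d[1],np.sin(y)*d[0]-np.cos(y)*d[1],-d[2]])/.02)
E
python3 -c "
import cv2
a=cv2.imread('pics/s2.png')[140:300,100:340];cv2.imwrite('pics/c2.png',cv2.resize(a,None,fx=3,fy=3))"
```

```text
[ 0.47677713 -0.39652307  0.16120542] [ 3.14121380e+00  4.75640809e-04 -3.41535921e-01] 0.04289238867621674 [ 1.0550435  -0.17293834 -0.16102145] 3.3833
-0.3415359206643933 [ 0.41949237 -0.49526191  6.71027088]
```

View pics/c2.png

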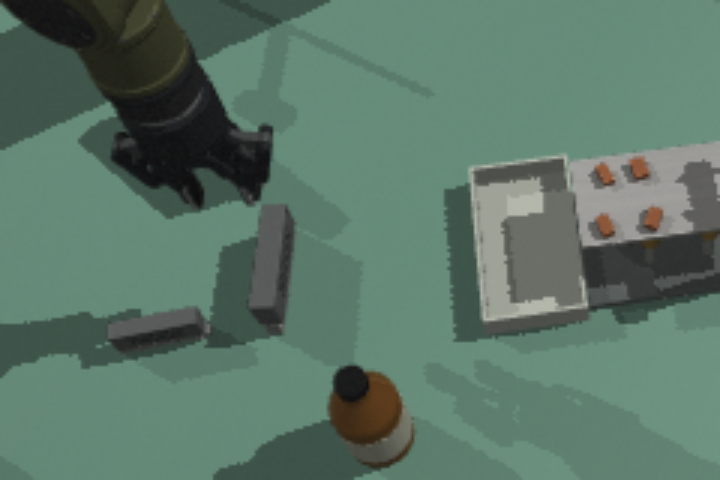

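The crop shows the scraper's top face centred at about (270,260), scene pixel (190,226.7), clear of the fingers. The small block and the bottle stand clear of the approach.

Run:
```python
from h import *
for p in [(264,206),(289,206),(278,310),(251,308),(270.5,257.5)]: print(ray('scene',p[0]/3+100,p[1]/3+140-.7,.06))
```

```text
[ 0.43222872 -0.3788098   0.06      ]
[ 0.44208385 -0.35543125  0.06      ]
[ 0.55070424 -0.39354351  0.06      ]
[ 0.53848276 -0.41711821  0.06      ]
[ 0.49215688 -0.38667821  0.06      ]
```

Request:
{"fn": "carry_out", "kwargs": {
  "series": [
    [0.21,-0.25,0.5,0,0,0],
    [0.21,-0.25,0.9,0,0,0],
    [0,0,0.9,0,0,0],
    [0,0,0.6,0,0,0],
    [0,0,0,0,0,0]
  ]
}}

```text
time_s: 3.8
tcp_pos: [0.4858, -0.3888, 0.0998]
tcp_rot: [-3.14, 0.005, -0.343]
ft_force: [-0.4, 0.0, -0.3]
opening: 0.0425
gripper_force: 0.0
```

Request:
{"fn": "carry_out", "kwargs": {
  "series": [
    [0.2,-0.1,0.6,0,0,0],
    [0,0,0.8,0,0,0],
    [0,0,0.8,0,0,0],
    [0,0,0.7,0,0,0],
    [0,0,0.45,0,0,0],
    [0,0,0.2,0,0,0],
    [0,0,0,0,0,0],
    [0,0,0,0,0,0]
  ]
}}

```text
time_s: 4.47
tcp_pos: [0.493, -0.3898, 0.0328]
tcp_rot: [3.141, -0.001, -0.342]
ft_force: [-0.7, -0.7, -0.7]
opening: 0.0431
gripper_force: 0.0
```

Request:
{"fn": "carry_out", "kwargs": {
  "series": [
    [0,0,0,0,0,0],
    [0,0,0,0,0,0],
    [0,0,0,0,0,0],
    [0,0,0,0,0,0],
    [0,0,0,0,0,0],
    [0,0,0,0,0,0],
    [0,0,0,0,0,0],
    [0,0,0,0,0,0]
  ],
  "claw": 1,
  "squeeze": 70
}}

```text
time_s: 5.13
tcp_pos: [0.4934, -0.3902, 0.0336]
tcp_rot: [3.141, -0.002, -0.342]
ft_force: [-0.5, 0.4, 6.3]
opening: 0.0248
gripper_force: 69.6
```

Request:
{"fn": "carry_out", "kwargs": {
  "series": [
    [0,0,-0.3,0,0,0],
    [0,0,-0.7,0,0,0],
    [0,0,-0.9,0,0,0],
    [0,0,-0.9,0,0,-0.033],
    [0,0,-0.9,0,0,-0.033],
    [0,-0.3,-0.9,0,0,0],
    [0,-0.6,-0.9,0,0,0],
    [0,-0.8,-0.7,0,0,0]
  ]
}}

```text
time_s: 5.8
tcp_pos: [0.5006, -0.3565, 0.1575]
tcp_rot: [3.141, -0.0, -0.245]
ft_force: [0.2, -0.2, -2.9]
opening: 0.0246
gripper_force: 68.9
```

Request:
{"fn": "carry_out", "kwargs": {
  "series": [
    [0,-0.9,-0.3,0,0,0],
    [0,-1,0,0,0,0],
    [0,-1,0,0,0,0],
    [0,-1,0,0,0,0],
    [0,-1,0,0,0,0],
    [0,-1,0,0,0,0],
    [0,-1,0,0,0,0],
    [0,-1,0,0,0,0]
  ]
}}

```text
time_s: 6.47
tcp_pos: [0.5384, -0.201, 0.162]
tcp_rot: [-3.141, 0.001, -0.243]
ft_force: [-0.5, 0.2, -3.7]
opening: 0.0247
gripper_force: 68.9
```

Request:
{"fn": "carry_out", "kwargs": {
  "series": [
    [0,-1,0,0,0,0],
    [0,-1,0,0,0,0],
    [0,-1,0,0,0,0],
    [0,-1,0,0,0,0],
    [0,-1,0,0,0,0],
    [0,-1,0,0,0,0],
    [0,-1,0,0,0,0],
    [0,-1,0,0,0,0]
  ]
}}

```text
time_s: 7.13
tcp_pos: [0.5664, -0.0878, 0.1636]
tcp_rot: [-3.104, 0.001, -0.175]
ft_force: [-0.7, 0.6, -3.9]
opening: 0.0249
gripper_force: 69.0
```

Request:
{"fn": "carry_out", "kwargs": {
  "series": [
    [0,-1,0,0,0,0],
    [0,-0.8,0,0,0,0],
    [0,-0.6,0,0,0,0],
    [0,-0.3,0,0,0,0],
    [0,0,0,0,0,0],
    [0,0,0,0,0,0]
  ]
}}

```text
time_s: 7.63
tcp_pos: [0.5714, -0.0593, 0.1661]
tcp_rot: [-3.084, 0.0, -0.136]
ft_force: [0.2, -0.5, -3.3]
opening: 0.0246
gripper_force: 69.0
```

Run:
```python
from h import *
a=save('scene','s3')
o=bot.get_obs();print(o['tcp_pos'],o['tcp_rot'],o['opening'],o['ft_force'],o['time_s'])
cv2.imwrite('pics/c3.png',cv2.resize(a[100:260,230:430,::-1],None,fx=3.5,fy=3.5))
d=o['tcp_pos'][:2]-[.5896,.0057];c,s=.9705,-.2411;print('rig',c*d[0]+s*d[1],-s*d[0]+c*d[1])
```

```text
[ 0.57130616 -0.05947484  0.16609936] [-3.08349135e+00  3.88197864e-04 -1.36195192e-01] 0.02483118742876462 [-0.0286727   0.73770921 -1.42838226] 7.6833
rig -0.002040521903239549 -0.06766282699632492
```

View pics/c3.png

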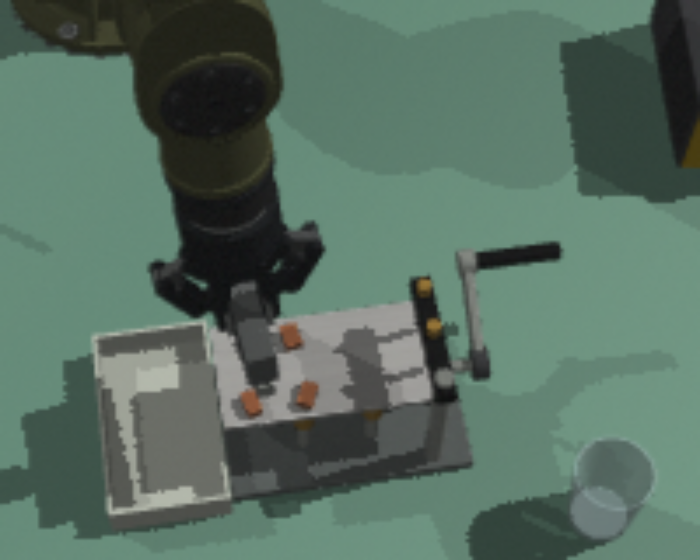

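The scraper is held over the plate at about (255,335), but the tool has turned off its commanded attitude and stopped short. I'll check the joints for a limit.

Run:
```python
from h import *
o=bot.get_obs();print(np.round(o['qpos'],3),np.round(o['qd'],3),np.round(o['tau'],1))
```

```text
[-0.137  0.299 -0.219  1.053  0.058  3.141] [-0.003 -0.    -0.001 -0.002  0.003 -0.001] [  0.3 -53.2  33.7   0.    0.3   0. ]
```

Request:
{"fn": "carry_out", "kwargs": {
  "series": [
    [0,0,-0.2,0,0,-0.08],
    [0,0,-0.2,0,0,-0.08],
    [0,0,0,0,0,-0.08],
    [0,0,0,0,0,-0.08],
    [0,0,0,0,0,-0.08],
    [0,0,0,0,0,-0.08],
    [0,0,0,0,0,-0.08],
    [0,0,0,0,0,-0.08]
  ]
}}

```text
time_s: 8.35
tcp_pos: [0.5712, -0.0602, 0.1741]
tcp_rot: [-3.108, -0.048, 0.828]
ft_force: [-0.4, -0.3, -3.0]
opening: 0.0251
gripper_force: 69.1
```

Request:
{"fn": "carry_out", "kwargs": {
  "series": [
    [0,0,0,0,0,-0.08],
    [0,0,0,0,0,-0.08],
    [0,0,0,0,0,-0.08],
    [0,0,0,0,0,-0.08],
    [0,0,0,0,0,-0.08],
    [0,0,0,0,0,-0.08],
    [0,0,0,0,0,-0.08],
    [0,0,0,0,0,-0.08]
  ]
}}

```text
time_s: 9.02
tcp_pos: [0.5712, -0.0602, 0.174]
tcp_rot: [3.122, -0.055, 1.79]
ft_force: [0.6, 0.2, -3.7]
opening: 0.0249
gripper_force: 69.1
```

Request:
{"fn": "carry_out", "kwargs": {
  "series": [
    [0,0,0,0,0,-0.08],
    [0,0,0,0,0,-0.08],
    [0,0,0,0,0,-0.08],
    [0,0,0,0,0,-0.08],
    [0,0,0,0,0,-0.08],
    [0,0,0,0,0,-0.08],
    [0,0,0,0,0,-0.08],
    [0,0,0,0,0,-0.08]
  ]
}}

```text
time_s: 9.68
tcp_pos: [0.5712, -0.0602, 0.174]
tcp_rot: [3.085, -0.015, 2.75]
ft_force: [-0.1, -0.2, -3.7]
opening: 0.0249
gripper_force: 69.1
```

Request:
{"fn": "carry_out", "kwargs": {
  "series": [
    [0,0,0,0,0,-0.08],
    [0,0,0,0,0,0],
    [0,0,0,0,0,0]
  ]
}}

```text
time_s: 9.93
tcp_pos: [0.5712, -0.06, 0.1741]
tcp_rot: [3.084, -0.009, 2.86]
ft_force: [-1.4, -0.3, -3.7]
opening: 0.025
gripper_force: 69.1
```

```bash
cat > goal.py <<'E'
from h import *
from scipy.spatial.transform import Rotation as Ro
import sys
# usage: rigx rigy z(mm) yaw [roll]  -> total tool-frame shift & turn in units
def goal(x,y,z,yaw,Rg=None):
    o=bot.get_obs();c,s=np.cos(-.2435),np.sin(-.2435)
    t=np.array([.5896+c*x/1e3-s*y/1e3,.0057+s*x/1e3+c*y/1e3,z/1e3])
    R=Ro.from_euler('xyz',o['tcp_rot']);G=Rg or Ro.from_euler('xyz',[np.pi,0,yaw])
    d=o['tcp_pos'][:2]-[.5896,.0057]
    print('t',o['time_s'],'tcp rig',np.round([1e3*(c*d[0]+s*d[1]),1e3*(-s*d[0]+c*d[1]),1e3*o['tcp_pos'][2]],1),'rpy',np.round(o['tcp_rot'],3),'F',np.round(o['ft_force'],1),'open',round(o['opening'],4))
    print('turn',np.round((R.inv()*G).as_rotvec()/1.5,4),'shift before turn',np.round(R.inv().apply(t-o['tcp_pos'])/.02,3),'after turn',np.round(G.inv().apply(t-o['tcp_pos'])/.02,3),'q',np.round(o['qpos'],2))
if __name__=='__main__': goal(*map(float,sys.argv[1:5]))
E
python3 goal.py 0 12 165 2.898
```

```text
t 9.9333 tcp rig [ -2.  -68.2 174.1] rpy [ 3.084 -0.009  2.86 ] F [-1.4 -0.3 -3.7] open 0.025
turn [ 0.0385 -0.0052 -0.0252] shift before turn [0.048 3.978 0.684] after turn [-0.099  4.01   0.453] q [-0.14  0.29 -0.21  1.07  0.06  0.14]
```

Request:
{"fn": "carry_out", "kwargs": {
  "series": [
    [0,0,0,0.0385,-0.005,-0.025],
    [0,0.5,0.05,0,0,0],
    [-0.05,0.8,0.1,0,0,0],
    [-0.05,0.9,0.1,0,0,0],
    [0,0.9,0.1,0,0,0],
    [0,0.7,0.1,0,0,0],
    [0,0.2,0,0,0,0],
    [0,0,0,0,0,0]
  ]
}}

```text
time_s: 10.6
tcp_pos: [0.5923, 0.0188, 0.1649]
tcp_rot: [3.141, -0.001, 2.902]
ft_force: [-0.2, -0.5, -3.8]
opening: 0.0252
gripper_force: 69.3
```

```bash
python3 goal.py 0 12 120 2.898
python3 - <<'E'
from h import *
a=save('scene','s4');b=save('top','t4')
cv2.imwrite('pics/c4.png',np.hstack([cv2.resize(a[150:260,250:400,::-1],None,fx=3,fy=3)[:330],cv2.resize(b[130:240,250:366,::-1],None,fx=3,fy=3)]))
E
```

```text
t 10.6 tcp rig [ -0.5  13.4 164.9] rpy [ 3.141e+00 -1.000e-03  2.902e+00] F [-0.2 -0.5 -3.8] open 0.0252
turn [ 0.0004 -0.0004  0.0029] shift before turn [-0.028 -0.07   2.243] after turn [-0.027 -0.068  2.243] q [ 0.03  0.33 -0.17  1.06  0.    0.27]
```

View pics/c4.png

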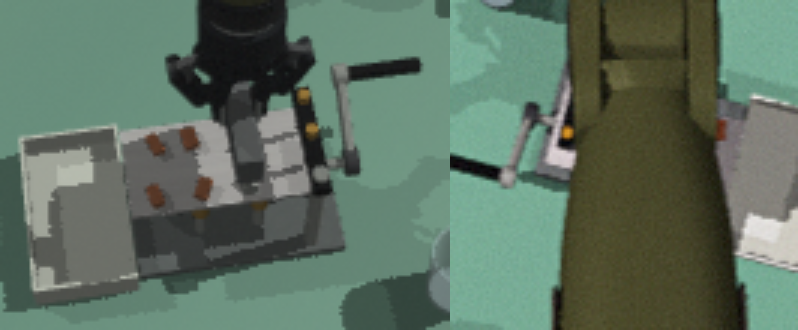

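The scraper hangs square over the plate at about (245,140), clear of the four chips, and the finger is short of the rod arm at (312,130).

Request:
{"fn": "carry_out", "kwargs": {
  "series": [
    [0,0,0.5,0,0,0],
    [0,0,0.7,0,0,0],
    [0,0,0.6,0,0,0],
    [0,0,0.3,0,0,0],
    [0,0,0.1,0,0,0],
    [0,0,0,0,0,0],
    [0,0,0,0,0,0]
  ]
}}

```text
time_s: 11.28
tcp_pos: [0.5925, 0.0173, 0.1215]
tcp_rot: [3.141, 0.001, 2.901]
ft_force: [0.1, 0.8, -1.4]
opening: 0.0247
gripper_force: 69.4
```

```bash
python3 goal.py 0 -116 119 2.898
```

```text
t 11.2833 tcp rig [1.000e-01 1.200e+01 1.215e+02] rpy [3.141e+00 1.000e-03 2.901e+00] F [ 0.1  0.8 -1.4] open 0.0247
turn [0.0002 0.0004 0.0021] shift before turn [ 0.022 -6.399  0.123] after turn [ 2.000e-03 -6.399e+00  1.250e-01] q [ 0.03  0.36 -0.23  0.97  0.    0.27]
```

Request:
{"fn": "carry_out", "kwargs": {
  "series": [
    [0,-0.1,-0.01,0,0,0],
    [0,-0.2,0,0,0,0],
    [0,-0.3,0,0,0,0],
    [0,-0.3,0,0,0,0],
    [0,-0.3,0,0,0,0],
    [0,-0.3,0,0,0,0],
    [0,-0.3,0,0,0,0],
    [0,-0.3,0,0,0,0]
  ]
}}

```text
time_s: 11.95
tcp_pos: [0.5822, -0.0238, 0.1214]
tcp_rot: [3.141, 0.0, 2.901]
ft_force: [-0.3, 0.2, -1.7]
opening: 0.0249
gripper_force: 69.4
```

Request:
{"fn": "carry_out", "kwargs": {
  "series": [
    [0,-0.35,0,0,0,0],
    [0,-0.4,0,0,0,0],
    [0,-0.5,0,0,0,0],
    [0,-0.6,0,0,0,0],
    [0,-0.7,0,0,0,0],
    [0,-0.8,0,0,0,0],
    [0,-0.7,0,0,0,0],
    [0,-0.2,0,0,0,0]
  ]
}}

```text
time_s: 12.62
tcp_pos: [0.5611, -0.1085, 0.1212]
tcp_rot: [-3.14, -0.0, 2.899]
ft_force: [0.3, -0.2, -3.4]
opening: 0.0248
gripper_force: 69.5
```

```bash
python3 goal.py 0 -116 150 2.898
python3 - <<'E'
from h import *
a=save('scene','s5')
cv2.imwrite('pics/c5.png',cv2.resize(a[140:270,240:420,::-1],None,fx=4,fy=4))
E
```

```text
t 12.6167 tcp rig [-1.000e-01 -1.177e+02  1.212e+02] rpy [-3.14  -0.     2.899] F [ 0.3 -0.2 -3.4] open 0.0248
turn [-0.0008 -0.0003  0.0008] shift before turn [-0.004  0.085 -1.442] after turn [-0.004  0.087 -1.442] q [-0.19  0.33 -0.29  0.96 -0.    0.05]
```

View pics/c5.png

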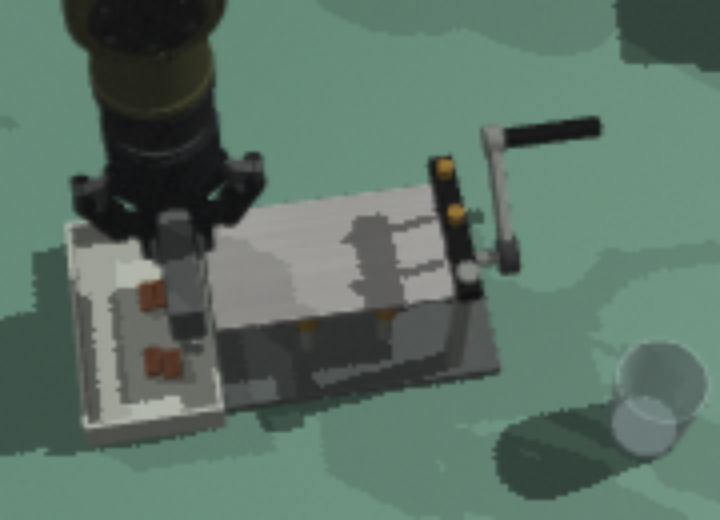

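The plate is bare. Three chips show in the tray at (152,295), (153,362) and (171,362), and the fourth is probably hidden behind the scraper. Next I'll carry the scraper away and look again.

Request:
{"fn": "carry_out", "kwargs": {
  "series": [
    [0,0,-0.5,0,0,0],
    [0,-0.4,-0.6,0,0,0],
    [0,-0.8,-0.3,0,0,0],
    [0.1,-1,0,0,0,0],
    [0.2,-1,0,0,0,0],
    [0.2,-1,0,0,0,0],
    [0.2,-1,0,0,0,0],
    [0.2,-1,0,0,0,0]
  ]
}}

```text
time_s: 13.33
tcp_pos: [0.5153, -0.2221, 0.1501]
tcp_rot: [3.141, 0.001, 2.903]
ft_force: [0.9, -0.0, -2.6]
opening: 0.0248
gripper_force: 69.4
```

Request:
{"fn": "carry_out", "kwargs": {
  "series": [
    [0.1,-1,0,0,0,0],
    [0,-1,0.3,0,0,0],
    [0,-1,0.5,0,0,0],
    [0,-0.8,0.7,0,0,0],
    [0,-0.6,0.8,0,0,0],
    [0,0,0.8,0,0,0],
    [0,0,0.6,0,0,0],
    [0,0,0,0,0,0]
  ]
}}

```text
time_s: 14.0
tcp_pos: [0.4911, -0.3057, 0.0733]
tcp_rot: [3.14, -0.004, 2.902]
ft_force: [-0.5, 0.6, -3.0]
opening: 0.0249
gripper_force: 69.4
```

```bash
python3 goal.py -20 -330 37 2.898
python3 - <<'E'
from h import *
a=save('scene','s6');b=save('top','t6')
cv2.imwrite('pics/c6.png',np.hstack([cv2.resize(a[170:270,220:360,::-1],None,fx=3,fy=3),cv2.resize(b[140:240,270:390,::-1],None,fx=3,fy=3)]))
E
```

```text
t 14.0 tcp rig [ -20.6 -325.9   73.3] rpy [ 3.14  -0.004  2.902] F [-0.5  0.6 -3. ] open 0.0249
turn [ 0.0012 -0.0024  0.0027] shift before turn [-0.034 -0.207  1.813] after turn [-0.028 -0.204  1.813] q [-0.56  0.39 -0.32  0.87  0.   -0.32]
```

View pics/c6.png

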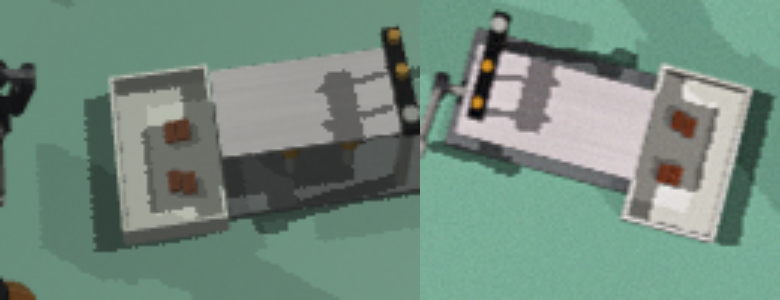

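All four chips lie in the tray, in pairs at (177,130) and (182,182) in the scene crop, and the plate is bare. Now I'll lower the scraper.

Request:
{"fn": "carry_out", "kwargs": {
  "series": [
    [0,0,0.5,0,0,0],
    [0,0,0.6,0,0,0],
    [0,0,0.4,0,0,0],
    [0,0,0.2,0,0,0],
    [0,0,0.1,0,0,0],
    [0,0,0.1,0,0,0],
    [0,0,0,0,0,0]
  ]
}}

```text
time_s: 14.68
tcp_pos: [0.4924, -0.3069, 0.0373]
tcp_rot: [3.141, 0.0, 2.902]
ft_force: [-0.5, 0.2, -1.6]
opening: 0.0252
gripper_force: 69.5
```

Request:
{"fn": "carry_out", "kwargs": {
  "series": [
    [0,0,0,0,0,0],
    [0,0,0,0,0,0],
    [0,0,0,0,0,0],
    [0,0,0,0,0,0],
    [0,0,0,0,0,0],
    [0,0,-0.2,0,0,0]
  ],
  "claw": -0.1
}}

```text
time_s: 15.18
tcp_pos: [0.4919, -0.3067, 0.041]
tcp_rot: [3.141, -0.001, 2.902]
ft_force: [-0.8, -0.5, -0.2]
opening: 0.0471
gripper_force: 0.0
```

Request:
{"fn": "carry_out", "kwargs": {
  "series": [
    [0,0,-0.5,0,0,0],
    [0,0,-0.8,0,0,0],
    [0,0,-1,0,0,0],
    [0,0,-1,0,0,0],
    [0,0,-1,0,0,0],
    [0,0,-1,0,0,0],
    [0,0,-1,0,0,0],
    [0,0,-1,0,0,0]
  ]
}}

```text
time_s: 15.85
tcp_pos: [0.4923, -0.307, 0.1894]
tcp_rot: [-3.142, 0.001, 2.902]
ft_force: [0.9, 0.1, -1.2]
opening: 0.0471
gripper_force: 0.0
```

```bash
python3 goal.py -78 180 200 1.327
python3 - <<'E'
from h import *
a=save('scene','s7')
for d in bot.look_for('scene','scraper_mid')[:4]: print(round(d['conf'],2),w('scene',d['location']))
for d in bot.look_for('scene','lever_grip')[:4]: print('lever',round(d['conf'],2),w('scene',d['location']))
E
```

```text
t 15.85 tcp rig [ -19.1 -326.9  189.4] rpy [-3.142e+00  1.000e-03  2.902e+00] F [ 0.9  0.1 -1.2] open 0.0471
turn [5.0000e-04 5.0000e-04 1.0497e+00] shift before turn [ 2.857 25.355 -0.535] after turn [25.344 -2.954 -0.53 ] q [-0.56  0.29 -0.17  1.11  0.   -0.32]
0.59 [ 0.51598498 -0.31150307  0.05976851]
lever 0.73 [0.56693382 0.15129304 0.08721426]
```

Request:
{"fn": "carry_out", "kwargs": {
  "series": [
    [0,0,-0.5,0,0,0.08],
    [0,0,-0.5,0,0,0.08],
    [0,0,-0.5,0,0,0.08],
    [0,0,0,0,0,0.08],
    [0,0,0,0,0,0.08],
    [0,0,0,0,0,0.08],
    [0,0,0,0,0,0.08],
    [0,0,0,0,0,0.08]
  ]
}}

```text
time_s: 16.67
tcp_pos: [0.4917, -0.3066, 0.2164]
tcp_rot: [-3.141, -0.001, 1.936]
ft_force: [0.7, -0.6, -0.5]
opening: 0.0473
gripper_force: 0.0
```

Request:
{"fn": "carry_out", "kwargs": {
  "series": [
    [0,0,0,0,0,0.08],
    [0,0,0,0,0,0.08],
    [0,0,0,0,0,0.08],
    [0,0,0,0,0,0.08],
    [0,0,0,0,0,0.08],
    [0.3,0,0,0,0,0.01],
    [0.6,0,0,0,0,0],
    [0.9,-0.15,0,0,0,0]
  ]
}}

```text
time_s: 17.33
tcp_pos: [0.498, -0.271, 0.2167]
tcp_rot: [-3.141, -0.0, 1.328]
ft_force: [-0.1, 0.8, 0.4]
opening: 0.0472
gripper_force: 0.0
```

Request:
{"fn": "carry_out", "kwargs": {
  "series": [
    [1,-0.15,0,0,0,0],
    [1,-0.15,0,0,0,0],
    [1,-0.15,0,0,0,0],
    [1,-0.15,0,0,0,0],
    [1,-0.15,0,0,0,0],
    [1,-0.15,0,0,0,0],
    [1,-0.15,0,0,0,0],
    [1,-0.15,0,0,0,0]
  ]
}}

```text
time_s: 18.0
tcp_pos: [0.513, -0.1081, 0.2171]
tcp_rot: [-3.141, -0.001, 1.331]
ft_force: [-0.3, -0.1, 0.9]
opening: 0.047
gripper_force: 0.0
```

Request:
{"fn": "carry_out", "kwargs": {
  "series": [
    [1,-0.15,0,0,0,0],
    [1,-0.15,0,0,0,0],
    [1,-0.15,0,0,0,0],
    [1,-0.15,0,0,0,0],
    [1,-0.15,0,0,0,0],
    [1,-0.15,0,0,0,0],
    [1,-0.15,0,0,0,0],
    [1,-0.15,0,0,0,0]
  ]
}}

```text
time_s: 18.67
tcp_pos: [0.528, 0.0529, 0.2171]
tcp_rot: [-3.141, -0.0, 1.331]
ft_force: [1.1, -0.4, 0.8]
opening: 0.0471
gripper_force: 0.0
```

Request:
{"fn": "carry_out", "kwargs": {
  "series": [
    [1,-0.15,0,0,0,0],
    [1,-0.15,0,0,0,0],
    [1,-0.1,0,0,0,0],
    [0.9,0,0,0,0,0],
    [0.7,0,0,0,0,0],
    [0.4,0,0,0,0,0],
    [0,0,0,0,0,0]
  ]
}}

```text
time_s: 19.25
tcp_pos: [0.5451, 0.1515, 0.2171]
tcp_rot: [-3.141, -0.0, 1.33]
ft_force: [0.2, -0.3, -0.3]
opening: 0.0467
gripper_force: 0.0
```

```bash
python3 goal.py -78 180 200 1.327
```

```text
t 19.25 tcp rig [-78.4 130.7 217.1] rpy [-3.141 -0.     1.33 ] F [ 0.2 -0.3 -0.3] open 0.0467
turn [-0.0002 -0.0003  0.002 ] shift before turn [2.463 0.025 0.854] after turn [2.463 0.017 0.853] q [ 0.27  0.26 -0.16  1.16  0.    2.08]
```

Request:
{"fn": "carry_out", "kwargs": {
  "series": [
    [0.4,0,0,0,0,0],
    [0.7,0,0,0,0,0],
    [0.7,0,0.3,0,0,0],
    [0.5,0,0.6,0,0,0],
    [0.1,0,0.8,0,0,0],
    [0,0,0.8,0,0,0],
    [0,0,0.6,0,0,0],
    [0,0,0,0,0,0]
  ]
}}

```text
time_s: 19.92
tcp_pos: [0.5546, 0.1963, 0.1513]
tcp_rot: [-3.137, 0.003, 1.327]
ft_force: [-0.1, 0.1, -1.0]
opening: 0.0468
gripper_force: 0.0
```

```bash
python3 goal.py -78 178 74 1.327
python3 - <<'E'
from h import *
a=save('scene','s8')
cv2.imwrite('pics/c8.png',cv2.resize(a[130:240,300:460,::-1],None,fx=4,fy=4))
E
```

```text
t 19.9167 tcp rig [-79.9 176.5 151.3] rpy [-3.137e+00  3.000e-03  1.327e+00] F [-0.1  0.1 -1. ] open 0.0468
turn [-0.0032  0.002   0.0001] shift before turn [0.085 0.113 3.863] after turn [0.073 0.095 3.864] q [ 0.34  0.34 -0.2   1.04  0.    2.15]
```

View pics/c8.png

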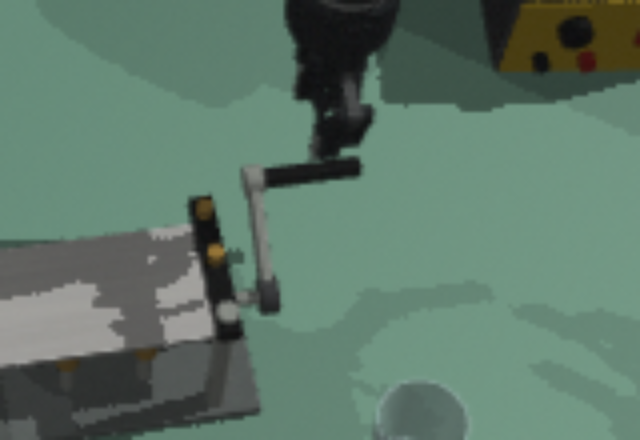

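The bar runs from (265,178) to (358,168) in the crop, with the fingers above it near its outer half at about (335,140), consistent with the computed pose. Descending over it.

Request:
{"fn": "carry_out", "kwargs": {
  "series": [
    [0,0.1,0.5,0,0,0],
    [0,0,0.8,0,0,0],
    [0,0,0.8,0,0,0],
    [0,0,0.8,0,0,0],
    [0,0,0.6,0,0,0],
    [0,0,0.3,0,0,0],
    [0,0,0,0,0,0],
    [0,0,0,0,0,0]
  ]
}}

```text
time_s: 20.63
tcp_pos: [0.559, 0.196, 0.0796]
tcp_rot: [3.141, -0.0, 1.327]
ft_force: [-0.4, 0.7, 1.9]
opening: 0.047
gripper_force: 0.0
```

Request:
{"fn": "carry_out", "kwargs": {
  "series": [
    [0,0,0,0,0,0],
    [0,0,0,0,0,0],
    [0,0,0,0,0,0],
    [0,0,0,0,0,0],
    [0,0,0,0,0,0],
    [0,0,0,0,0,0],
    [0,0,0,0,0,0],
    [0,0,0,0,0,0]
  ],
  "claw": 1,
  "squeeze": 20
}}

```text
time_s: 21.3
tcp_pos: [0.5568, 0.1969, 0.0804]
tcp_rot: [-3.138, -0.002, 1.327]
ft_force: [-7.4, 1.7, 8.7]
opening: 0.0149
gripper_force: 21.1
```

```bash
python3 goal.py -78 178 74 1.327
```

```text
t 21.3 tcp rig [-77.9 177.7  80.4] rpy [-3.138e+00 -2.000e-03  1.327e+00] F [-7.4  1.7  8.7] open 0.0149
turn [-0.0023 -0.0012  0.0003] shift before turn [ 0.015 -0.002  0.319] after turn [ 0.016 -0.003  0.319] q [ 0.34  0.4  -0.29  0.89  0.    2.15]
```

Request:
{"fn": "carry_out", "kwargs": {
  "series": [
    [0,0,0,0,0,0],
    [0,0,0,0,0,0],
    [0,-0.1,0.1,0,0,0],
    [0,0,0.15,0,0,0],
    [0,0,0,0,0,0],
    [0,0,0,0,0,0]
  ],
  "claw": 0.4
}}

```text
time_s: 21.8
tcp_pos: [0.5566, 0.1963, 0.074]
tcp_rot: [-3.141, 0.0, 1.327]
ft_force: [0.8, -0.8, -1.0]
opening: 0.0256
gripper_force: 0.0
```

Request:
{"fn": "carry_out", "kwargs": {
  "series": [
    [0,0,0,0,0,0],
    [0,0,0,0,0,0],
    [0,0,0,0,0,0],
    [0,0,0,0,0,0],
    [0,0,0,0,0,0],
    [0,0,0,0,0,0]
  ],
  "claw": 1,
  "squeeze": 20
}}

```text
time_s: 22.3
tcp_pos: [0.5566, 0.1964, 0.0743]
tcp_rot: [-3.141, -0.0, 1.327]
ft_force: [-0.3, -0.4, 0.1]
opening: 0.015
gripper_force: 20.3
```

```bash
python3 goal.py -2 178 115 1.327
python3 -c "
import numpy as np
a=np.linspace(1,0,17);x=-90*np.sin(a);z=90*np.cos(a);print(np.round(np.c_[np.diff(x),np.diff(z)]/20,2).tolist())"
```

```text
t 22.3 tcp rig [-77.9 177.1  74.3] rpy [-3.141 -0.     1.327] F [-0.3 -0.4  0.1] open 0.015
turn [-0.0001 -0.     -0.0003] shift before turn [ 0.048  3.797 -2.038] after turn [ 0.047  3.797 -2.037] q [ 0.34  0.4  -0.3   0.87  0.    2.15]
[[0.16, 0.23], [0.17, 0.22], [0.19, 0.21], [0.2, 0.2], [0.21, 0.19], [0.22, 0.17], [0.23, 0.16], [0.24, 0.14], [0.25, 0.13], [0.26, 0.11], [0.26, 0.09], [0.27, 0.08], [0.27, 0.06], [0.28, 0.04], [0.28, 0.03], [0.28, 0.01]]
```

The grip is centred on the bar with no side force. Now the swing along the arc.

Request:
{"fn": "carry_out", "kwargs": {
  "series": [
    [0,0.16,-0.23,0,0,0],
    [0,0.17,-0.22,0,0,0],
    [0,0.19,-0.21,0,0,0],
    [0,0.2,-0.2,0,0,0],
    [0,0.21,-0.19,0,0,0],
    [0,0.22,-0.17,0,0,0],
    [0,0.23,-0.16,0,0,0],
    [0,0.24,-0.14,0,0,0]
  ]
}}

```text
time_s: 22.97
tcp_pos: [0.5842, 0.1895, 0.1053]
tcp_rot: [-3.133, -0.001, 1.328]
ft_force: [-16.5, 4.7, 11.4]
opening: 0.0152
gripper_force: 20.5
```

```bash
python3 goal.py -2 178 115 1.327
```

```text
t 22.9667 tcp rig [-49.5 177.1 105.3] rpy [-3.133e+00 -1.000e-03  1.328e+00] F [-16.5   4.7  11.4] open 0.0152
turn [-0.0055 -0.0005  0.0005] shift before turn [ 0.044  2.373 -0.504] after turn [ 0.046  2.377 -0.484] q [ 0.31  0.42 -0.19  0.97  0.01  2.12]
```

Request:
{"fn": "carry_out", "kwargs": {
  "series": [
    [0,0,0,0,0,0],
    [0,0,0,0,0,0],
    [0,0,0,0,0,0]
  ]
}}

```text
time_s: 23.22
tcp_pos: [0.585, 0.1893, 0.106]
tcp_rot: [-3.135, -0.001, 1.328]
ft_force: [-15.3, 3.1, 10.1]
opening: 0.0152
gripper_force: 20.4
```

```bash
python3 goal.py -2 178 115 1.327
```

```text
t 23.2167 tcp rig [-48.7 177.1 106. ] rpy [-3.135e+00 -1.000e-03  1.328e+00] F [-15.3   3.1  10.1] open 0.0152
turn [-0.0041 -0.0006  0.0004] shift before turn [ 0.044  2.333 -0.467] after turn [ 0.045  2.336 -0.452] q [ 0.31  0.42 -0.19  0.97  0.    2.12]
```

Request:
{"fn": "carry_out", "kwargs": {
  "series": [
    [0,0.25,-0.11,0,0,0],
    [0,0.26,-0.1,0,0,0],
    [0,0.26,-0.08,0,0,0],
    [0,0.27,-0.07,0,0,0],
    [0,0.27,-0.05,0,0,0],
    [0,0.28,-0.03,0,0,0],
    [0,0.28,-0.02,0,0,0],
    [0,0,0,0,0,0]
  ]
}}

```text
time_s: 23.88
tcp_pos: [0.6245, 0.1796, 0.1159]
tcp_rot: [-3.141, -0.001, 1.327]
ft_force: [-7.7, 1.3, 7.6]
opening: 0.0155
gripper_force: 21.3
```

```bash
python3 goal.py -2 178 115 1.327
```

```text
t 23.8833 tcp rig [ -8.1 177.2 115.9] rpy [-3.141e+00 -1.000e-03  1.327e+00] F [-7.7  1.3  7.6] open 0.0155
turn [-0.0006 -0.0007 -0.0003] shift before turn [0.04  0.305 0.044] after turn [0.04  0.305 0.044] q [ 0.28  0.47 -0.09  1.01  0.    2.09]
```

Request:
{"fn": "carry_out", "kwargs": {
  "series": [
    [0,0.15,0,0,0,0],
    [0,0.15,0.02,0,0,0],
    [0,0,0,0,0,0],
    [0,0,0,0,0,0],
    [0,0,0,0,0,0]
  ],
  "squeeze": 35
}}

```text
time_s: 24.3
tcp_pos: [0.63, 0.1783, 0.1156]
tcp_rot: [-3.141, -0.001, 1.327]
ft_force: [-6.6, 1.3, 8.4]
opening: 0.0147
gripper_force: 35.1
```

```bash
python3 goal.py -2.2 177 115 1.327
python3 - <<'E'
from h import *
a=save('scene','s9');b=save('top','t9')
cv2.imwrite('pics/c9.png',np.hstack([cv2.resize(a[130:260,290:420,::-1],None,fx=3,fy=3),cv2.resize(b[110:240,240:370,::-1],None,fx=3,fy=3)]))
E
```

```text
t 24.3 tcp rig [ -2.4 177.2 115.6] rpy [-3.141e+00 -1.000e-03  1.327e+00] F [-6.6  1.3  8.4] open 0.0147
turn [-0.0004 -0.0007 -0.0001] shift before turn [-0.012  0.012  0.029] after turn [-0.012  0.012  0.029] q [ 0.28  0.48 -0.08  1.02  0.    2.09]
```

View pics/c9.png

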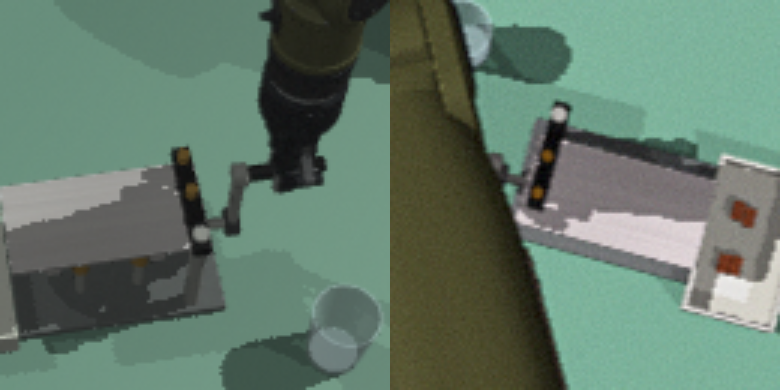

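The lever stands nearly vertical, with the shaft end at about (230,223) and the bar's inner end at (238,172), and the hand bar is in the gripper. The chips stay in the tray. Next is a numerical check of uprightness.

```bash
python3 - <<'E'
from h import *
c,s=np.cos(-.2435),np.sin(-.2435)
for x in(-12,-2.2,8): 
  for z in (.044,.134):
    print(x,z,np.round(proj('scene',[.5896+c*x/1e3-s*.134,.0057+s*x/1e3+c*.134,z]),1))
for d in bot.masks_of('scene','lever')[:2]:
    p=np.argwhere(d['pixels']);print(d['conf'],p.min(0),p.max(0),len(p))
    for v in range(p[:,0].min(),p[:,0].max()+1,3):
        u=p[p[:,0]==v,1]; print(v,u.min() if len(u) else None,u.max() if len(u) else None,end='; ')
E
python3 goal.py -2.2 177 115 1.327
```

```text
-12 0.044 [366.2 200.1]
-12 0.134 [369.2 184.7]
-2.2 0.044 [366.9 202.8]
-2.2 0.134 [369.9 187.5]
8 0.044 [367.6 205.6]
8 0.134 [370.7 190.5]
0.58 [184 361] [207 380] 169
184 369 372; 187 367 380; 190 367 374; 193 367 370; 196 366 369; 199 365 369; 202 363 369; 205 362 368; 0.45 [179 257] [250 398] 5440
179 348 351; 182 347 397; 185 341 398; 188 320 381; 191 296 372; 194 272 370; 197 257 369; 200 257 369; 203 258 369; 206 258 369; 209 258 359; 212 258 360; 215 258 360; 218 258 361; 221 258 362; 224 258 362; 227 259 363; 230 259 363; 233 260 360; 236 260 344; 239 260 322; 242 260 299; 245 261 294; 248 261 283; t 24.45 tcp rig [ -2.4 177.2 115.6] rpy [-3.141e+00 -1.000e-03  1.327e+00] F [-8.1  0.3  8. ] open 0.0148
turn [-0.0003 -0.0007 -0.0001] shift before turn [-0.012  0.012  0.03 ] after turn [-0.012  0.012  0.03 ] q [ 0.28  0.48 -0.08  1.02  0.    2.09]
```

```bash
python3 -c "
from plant import bot
print(bot.job_done())"
```

```text
the job is handed in; nothing more can be done
None
```

I handed the job in at 24.5 s: all four chips are in the catch tray, the scraper is on the bench clear of the lift, and the gripper is holding the lever upright, which measured pose and picture both put within about 1 mm of its highest lift.

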